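# Clear the jammed rotor feed tray

## Robot

A 7-joint arm with a two-finger parallel gripper is mounted at the origin on a cart in front of the work surface, level with it; the furniture and walls round the work are solid. World frame = base frame: x ahead of the robot, y to its left, z up, the work surface at z = 0. Lengths are in m, angles in rad, forces in N, time in s.
With the tool pointing down it reaches from about 0.4 to 0.925 m from the base axis. Payload 4.1 kg.
Tool frame: the origin (TCP) lies on the mounting face of the last link; the fingertips stand 173 mm ahead of it and the grasp point (between the pads) lies 155 mm ahead of it; z points along the fingers, y is the line along which they close (so a half turn about z gives the same grasp; the last joint's range is limited). The gripper opens to 85 mm and grips with 20 to 120 N. Pads are 22 mm wide; open, the fingers measure 114 mm over their backs; the gripper's body (76 mm by 85 mm) begins 54 mm behind the grasp point. The pads swing forward as they close: fully open they stand 13 mm farther back than shut.
Start: joints at [1.198, 0.398, 0.045, 1.537, -0.019, 1.207, -0.051], TCP at [0.176, -0.626, 0.405] pointing down, gripper open.
Joint ranges: [-2.82, 2.82], [-0.49, 2.23], [-1.37, 1.46], [0, 2.46], [-1.36, 4.5], [0.23, 2], [-2.94, 2.94]. Speed limits (rad/s): [2.57, 2.57, 3.14, 3.14, 3.14, 3.14, 3.14].

## Interface

Orientations are given as a unit quaternion [x, y, z, w].
In Python, from plant import observe, read_camera, finish_job, find_in, tip_of gives the robot as it stands.
- The arm moves only by the tool arm_command, never from a script. Its argument "motion" is a list of rows, each a list of 6 numbers: the shift along the world's x, y, z in cm, then the turn, a rotation vector about the world's x, y, z in rad. In form: [[tx, ty, tz, ax, ay, az], ...]. A call has 1 to 8 rows; each row is the pose to reach, as a shift and turn from the pose commanded when the call began; what a row does not reach only later rows make up. A row lasts 1/8 s, in which the tool goes at most 62.5 mm and 10.7 degrees, less where a joint would pass 70% of its speed; a pose out of reach is approached as far as the arm can. A call with a gripper value outside its range is refused whole. "claw" is the finger opening in cm, from 0 to 8.54, set as the call begins (left out, the last holds). The fingers move at their own pace and stop on an object; the grip force is fixed at half the most. Time passes only in rows, so rows that repeat a pose let the fingers close. It gives the time, the measured TCP pose, the force, the opening and the grip force at its end, in the units of the state.
- observe(): the state, without advancing time (a new reading comes with each control period).
- read_camera(name): name is "scene" or "top" or "wrist"; returns a dict with "color" (400x640x3 uint8, red, green, blue), "intrinsics" (3x3 intrinsics, pixels), "rvec" (rotation vector, rad) and "tvec" (3), from world to camera coordinates, as OpenCV has them. Camera axes: x right, y down, z forward; pixel columns grow to the right and rows downward; lengths in m; the calibration is good to about 2 mm. A picture is of the moment at which its call begins. There is no depth.
- finish_job(): hands the job in; it is judged then, once.
Trained networks look in a picture, given as the dict that the camera call returned (one of the last four; its "shot" number tells which), for a name from the list of things; names that differ only in an ending like _2 or _b are one class to them, and where a whole thing is asked for, a point or a joint stands for the part that bears it (a point fixed in the world has none). Each returns a list of dicts, best first, with "p" (0 to 1); they miss things now and then, are a little off and sometimes report something else, mostly with a low value. They report only what shows in the picture. A call takes as long as a camera call.
- find_in(picture, label): "bbox" ([left, top, right, bottom] in pixels, round what is visible of it).
- tip_of(picture, label): "centre" ([column, row] in pixels: a listed point, or the origin of a listed thing).
The state is a dict: "t": time; "joint_pos": joint angles; "joint_velocities": joint speeds; "joint_efforts": joint torques, N m; "tcp_pos": TCP position; "orientation": TCP orientation; "ft_force": force on the tool from outside, world axes, zero at the start; "wrist_torque": the same for the moment, N m; "gripper_width": finger opening in m; "grip_force": force on a finger pad.
Only numpy, scipy, OpenCV 4.12 (cv2) and the standard library are available. Lean on these libraries where they do the work, as an engineer would, in place of code of your own. Each camera call takes 0.05 s, during which the arm holds its last target. There are 200 camera calls.

## Task

Two fan rotors are stuck side by side at the neck of the feed tray. With the red screwdriver's blade, lever up the clear cover by its orange lip and swing it well past upright to the back so that it stays open; then, sliding the rotors and never lifting them out, first nudge the three-footed stray rotor at least its own width back into the hopper (the wide end), and only after that push the round rotor through the neck until it is wholly in the outlet pocket. At the end both rotors stand flat, the stray still back in the hopper, the cover is open and the screwdriver lies on the bench clear of the tray; leave the phone and the ring gauge where they are.

Things in the scene. Friction and masses are not known exactly. Their poses are not given: they have to be found in the camera images.
- feeder: Fixed tray, white floor, low aluminium rails, 120 (x) x 236 (y) mm. Origin: centre of its underside; x points to the hinge side (away from the robot), y from outlet to hopper. Floor top 4 mm, rail tops 12 mm above the bench; rails 5 mm thick. A 7 mm rest pin stands 34 mm high at x -56, y -34; two hinge brackets 40 mm high at x +66, y -30 and +40 (mm). Hopper: y +15 to +113, inner half-width 54.
- feeder_neck (a point): Centre of the neck, on the floor, at x 0, y -24 mm of the tray. Neck 42 mm wide, from tray y -18 to -30. 45 degree funnel walls join it to the hopper; the outlet pocket beyond runs from y -33 to -113, inner half-width 35 mm. The two rotors start side by side in the funnel, centres near x = +-18.5, y = +9 to +13 mm of the tray; which one is on which side varies.
- cover (a joint): Clear flat cover, 136 x 84 x 4 mm, over neck and funnel, hinged at the tray's back (+x) side. 0 = shut (lying level, underside 34 mm above the bench); grows as its front edge rises; pi/2 = upright; stop at 2.7 (lying far back). Its hinge is stiff (0.045 Nm) and holds it at any angle; about 1 N at the lip lifts it.
- cover_lip (a point): Middle of the front edge of the cover, mid-thickness: the orange lip that juts 14 mm out over the tray's front side, at x = -74, y = +5, z = 36 mm in the tray's frame when shut. 140 mm from the hinge axis. Free space below it down to the bench.
- feeder_hinge (a point): Point on the cover's hinge axis midway along it, 36 mm above the bench; the axis runs along the tray's y.
- stray_center (a point): Centre, half-way up, of the stray: black moulded rotor with a tapered hub and three feet, 42 mm over the feet, 22 mm high (solid as an upright cylinder of 36 mm diameter), 25 g.
- round_center (a point): Centre of the round rotor: black, plain round drum 34 mm in diameter with a thin hub stub on top; drum 16 mm high (23 mm with the stub), this point lies 8 mm above its underside; 29 g.
- driver: Red-handled screwdriver, 176 mm long, 70 g, lying on its handle on the bench with its blade level, 13 mm above it. Origin under the middle of its length; the blade points along its own -y.
- driver_grip (a point): On the axis of the screwdriver's round handle (26 mm diameter, 85 mm long), about its centre of mass, 13 mm above the bench; 128 mm behind the blade's tip.
- driver_tip (a point): Tip of the screwdriver's blade, a 5.4 mm round shank 88 mm long in front of the handle.
- phone: Phone lying flat on the bench, 75 x 160 x 9 mm, origin under its centre. Bystander: leave alone.
- ring_gauge: Knurled steel ring gauge, 47 mm across, 14 mm high, origin under its centre. Bystander: leave alone.

How it is judged:
By the outcome, as a careful person would: the job done as asked, in the order asked, and still so for the second after the job is handed in, with the robot touching nothing.
It also fails if it takes over 72 s, if anything falls off the work surface, if the arm or the gripper's body presses on something with over 40 N, if the wrist force passes 120 N, or if a joint passes its speed limit or range.

## Working session

There is one attempt and no reset: what is moved stays moved. The work goes in short steps, Python scripts to look and compute and a tool call to move; the robot and the scene stay as the last step left them, time stands still between calls to the robot, and variables do not carry over. Pictures are saved under pics/ and viewed, at most 10 in all, crops included, and the job is handed in when it is done.

Besides the shell and the picture viewer there is one more tool, called after "Request:" by a JSON object that holds its "fn" and its "kwargs". arm_command: Moves the arm, as the interface text tells. Its arguments: {"type":"object","properties":{"motion":{"type":"array"},"claw":{"type":"number"}},"required":["motion"]}

```bash
ls; mkdir -p pics; cat > h.py <<'E'
import numpy as np, cv2
from plant import observe, read_camera, finish_job, find_in, tip_of
from scipy.spatial.transform import Rotation as R
def save(p,n,crop=None,s=1):
    im=p["color"][:,:,::-1]
    if crop: im=im[crop[1]:crop[3],crop[0]:crop[2]]
    cv2.imwrite("pics/"+n,cv2.resize(im,None,fx=s,fy=s,interpolation=cv2.INTER_CUBIC))
def ray(p,uv):
    K=np.array(p["intrinsics"]);Rm=cv2.Rodrigues(np.array(p["rvec"],float))[0];t=np.array(p["tvec"],float).ravel()
    d=Rm.T@np.linalg.inv(K)@np.array([uv[0],uv[1],1.]);return -Rm.T@t,d
def at_z(p,uv,z):
    c,d=ray(p,uv);return c+d*(z-c[2])/d[2]
def proj(p,X):
    return cv2.projectPoints(np.array(X,float).reshape(-1,1,3),np.array(p["rvec"],float),np.array(p["tvec"],float),np.array(p["intrinsics"],float),None)[0].reshape(-1,2)
def tri(ps,uvs):
    A=np.zeros((3,3));b=np.zeros(3)
    for p,uv in zip(ps,uvs):
        c,d=ray(p,uv);d/=np.linalg.norm(d);M=np.eye(3)-np.outer(d,d);A+=M;b+=M@c
    return np.linalg.solve(A,b)
E
cat > a.py <<'E'
from h import *
np.set_printoptions(precision=4,suppress=True)
Z=dict(feeder=0,feeder_neck=.004,cover_lip=.036,feeder_hinge=.036,stray_center=.015,round_center=.012,driver=0,driver_grip=.013,driver_tip=.013,phone=0,ring_gauge=0)
for n in ["scene","top"]:
    p=read_camera(n);save(p,n+"0.png")
    print(n,"cam",ray(p,(0,0))[0])
    for k,z in Z.items():
        for r in tip_of(p,k)[:2]: print(k,round(r["p"],2),np.array(r["centre"]),at_z(p,r["centre"],z))
o=observe();print(o)
E
python3 a.py
```

```text
pics
scene cam [-0.0905  0.9951  0.5678]
feeder 0.6 [279.6 221.9] [0.5672 0.2972 0.    ]
feeder_neck 0.56 [285.5 218.6] [0.5623 0.2802 0.004 ]
cover_lip 0.63 [303.  221.5] [0.4843 0.304  0.036 ]
feeder_hinge 0.77 [253.7 208.2] [0.6205 0.3338 0.036 ]
feeder_hinge 0.57 [366.5 198.3] [0.4335 0.1031 0.036 ]
stray_center 0.53 [268.5 220.1] [0.5768 0.327  0.015 ]
round_center 0.61 [282.8 224.5] [0.5388 0.3161 0.012 ]
driver 0.7 [358.6 206.2] [0.4601 0.0964 0.    ]
driver_grip 0.47 [365.  199.8] [0.4545 0.0748 0.013 ]
driver_tip 0.81 [340.4 217.8] [0.4486 0.1987 0.013 ]
driver_tip 0.48 [282.9 223.9] [0.5394 0.315  0.013 ]
phone 0.78 [397.1 182.6] [ 0.4539 -0.1061  0.    ]
ring_gauge 0.71 [243.1 293.3] [0.4349 0.5468 0.    ]
top cam [0.2739 0.219  1.5503]
feeder 0.78 [299.5 192.6] [0.5495 0.303  0.    ]
feeder_neck 0.65 [302.8 185.8] [0.5711 0.2915 0.004 ]
cover_lip 0.62 [297.7 211. ] [0.4838 0.308  0.036 ]
feeder_hinge 0.74 [287.7 166.1] [0.6313 0.3375 0.036 ]
feeder_hinge 0.67 [224.7 232.5] [0.4219 0.5406 0.036 ]
round_center 0.57 [297.8 187.4] [0.5648 0.3075 0.012 ]
driver 0.59 [223.2 232.8] [0.4245 0.5531 0.    ]
driver 0.5 [361.3 221.1] [0.4497 0.1044 0.    ]
driver_grip 0.47 [373.4 221.5] [0.4458 0.0665 0.013 ]
driver_tip 0.7 [335.3 220.6] [0.4523 0.1888 0.013 ]
phone 0.55 [423.5 222.6] [ 0.439  -0.0965  0.    ]
{'t': 1.2, 'joint_pos': array([ 1.198 ,  0.3984,  0.0451,  1.5366, -0.0187,  1.2069, -0.0507]), 'joint_velocities': array([-0.0008,  0.0005,  0.0019, -0.0001,  0.0005, -0.0018, -0.0011]), 'joint_efforts': array([  0.0005, -47.5021,   1.3635, -25.4522,   0.0115,   0.001 ,
        -0.    ]), 'tcp_pos': array([ 0.1758, -0.6258,  0.4048]), 'orientation': array([ 0.9906,  0.1365, -0.    ,  0.0001]), 'ft_force': array([-1.0235,  0.0546, -0.5356]), 'wrist_torque': array([ 0.0392, -0.0129,  0.0117]), 'grip_force': 0.0, 'gripper_width': 0.0856740461236767}
```

```bash
python3 - <<'E'
import cv2,numpy as np
a=cv2.imread("pics/scene0.png")[150:330,200:480];b=cv2.imread("pics/top0.png")[120:270,200:480]
a=cv2.resize(a,None,fx=2,fy=2,interpolation=cv2.INTER_CUBIC)[:300]; 
b=cv2.resize(b,None,fx=2,fy=2,interpolation=cv2.INTER_CUBIC)
cv2.imwrite("pics/c0.png",np.vstack([a,b]))
E
```

```text
(no output)
```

View pics/c0.png

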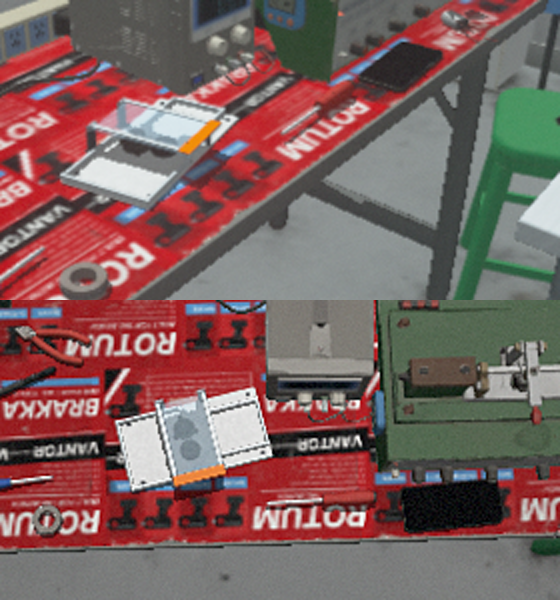

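Request:
{"fn": "arm_command", "kwargs": {"motion": [[2.5, 5.5, 0, 0, 0, 0.15], [5, 11, 0, 0, 0, 0.3], [8, 16.5, 0, 0, 0, 0.46], [11, 22, 0, 0, 0, 0.62], [14, 27.5, 0, 0, 0, 0.78], [17, 33, 0, 0, 0, 0.94], [19.5, 38.5, 0, 0, 0, 1.1], [21.5, 44, 0, 0, 0, 1.25]], "claw": 8.54}}

```text
t: 2.2
tcp_pos: [0.3915, -0.1837, 0.4052]
orientation: [0.722, 0.692, 0.0, 0.001]
ft_force: [0.6, -0.6, 0.5]
gripper_width: 0.0849
grip_force: 0.0
```

Request:
{"fn": "arm_command", "kwargs": {"motion": [[1, 6, 0, 0, 0, 0], [2, 12, 0, 0, 0, 0], [3, 18, 0, 0, 0, 0], [3, 24, 0, 0, 0, 0], [3, 28, 0, 0, 0, 0], [3, 28, 0, 0, 0, 0], [3, 28, 0, 0, 0, 0], [3, 28, 0, 0, 0, 0]]}}

```text
t: 3.2
tcp_pos: [0.4209, 0.0927, 0.4046]
orientation: [0.725, 0.689, -0.0, 0.0]
ft_force: [-0.7, -0.5, -0.6]
gripper_width: 0.0853
grip_force: 0.0
```

```bash
cat > b.py <<'E'
from h import *
import sys
np.set_printoptions(precision=4,suppress=True)
Z=dict(feeder=0,feeder_neck=.004,cover_lip=.036,feeder_hinge=.036,stray_center=.015,round_center=.012,driver=0,driver_grip=.013,driver_tip=.013)
p=read_camera("wrist");save(p,sys.argv[1])
print("cam",ray(p,(0,0))[0])
for k,z in Z.items():
    for r in tip_of(p,k)[:1]: print(k,round(r["p"],2),np.array(r["centre"]),at_z(p,r["centre"],z))
o=observe();print(o["t"],o["tcp_pos"],o["orientation"],o["joint_pos"])
E
python3 b.py w1.png
```

```text
cam [0.4247 0.1668 0.3743]
feeder_hinge 0.4 [339.6 302.5] [ 0.4362 -0.0811  0.036 ]
driver 0.79 [345.1 155.9] [0.4511 0.1054 0.    ]
driver_grip 0.61 [349.4 184.7] [0.4545 0.0715 0.013 ]
driver_tip 0.84 [345.7  80. ] [0.4532 0.1926 0.013 ]
3.7 [0.4208 0.0942 0.4047] [0.7235 0.6903 0.     0.    ] [ 0.4337  0.0228 -0.757   2.0091  0.0175  1.1159 -0.3779]
```

View pics/w1.png

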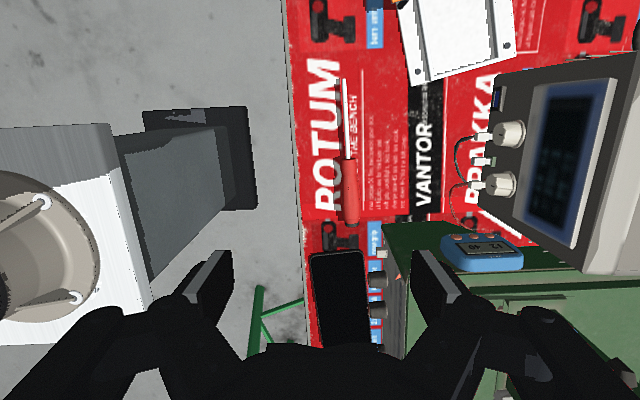

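Request:
{"fn": "arm_command", "kwargs": {"motion": [[1.2, -0.5, -5, 0, 0, 0.05], [2.4, -1, -10, 0, 0, 0.05], [3.3, -1.5, -14, 0, 0, 0.05], [3.3, -1.5, -17, 0, 0, 0.05], [3.3, -1.5, -19.5, 0, 0, 0.05], [3.3, -1.5, -21.5, 0, 0, 0.05], [3.3, -1.5, -22.8, 0, 0, 0.05], [3.3, -1.5, -22.8, 0, 0, 0.05]], "claw": 5.5}}

```text
t: 4.7
tcp_pos: [0.4536, 0.0792, 0.1762]
orientation: [0.706, 0.708, -0.001, -0.0]
ft_force: [1.3, -1.2, -1.0]
gripper_width: 0.0549
grip_force: 0.0
```

```bash
python3 b.py w2.png
```

```text
cam [0.4533 0.1534 0.1459]
driver 0.91 [321.6 202.1] [0.4534 0.1065 0.    ]
driver_grip 0.74 [324.3 281.5] [0.4549 0.0688 0.013 ]
5.2 [0.4539 0.0792 0.177 ] [0.7061 0.7082 0.0002 0.0003] [ 0.2668  0.4487 -0.6281  2.1613  0.4327  0.6542 -0.6608]
```

View pics/w2.png

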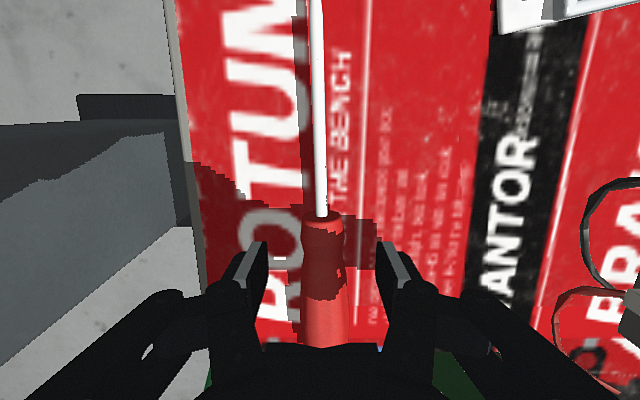

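Request:
{"fn": "arm_command", "kwargs": {"motion": [[0, 0, 0, 0, 0, 0], [0, 0, 0, 0, 0, 0], [0, 0, 0, 0, 0, 0], [0, 0, 0, 0, 0, 0], [0, 0, 0, 0, 0, 0], [0, 0, 0, 0, 0, 0]], "claw": 0}}

```text
t: 5.95
tcp_pos: [0.4539, 0.0792, 0.1771]
orientation: [0.706, 0.708, 0.0, 0.0]
ft_force: [-1.5, -0.9, 6.2]
gripper_width: 0.0241
grip_force: 58.5
```

Request:
{"fn": "arm_command", "kwargs": {"motion": [[0, 0, 4, 0, 0, 0], [-1, 2, 8, 0, 0, -0.17], [-2.5, 5, 12, 0, 0, -0.34], [-4, 8, 13, 0, 0, -0.51], [-5.5, 11, 13, 0, 0, -0.68], [-7, 14, 13, 0, 0, -0.85], [-8.5, 16, 13, 0, 0, -1.02], [-9, 18, 13, 0, 0, -1.19]]}}

```text
t: 6.95
tcp_pos: [0.3626, 0.2598, 0.3063]
orientation: [0.982, 0.189, -0.0, 0.0]
ft_force: [0.4, -0.3, -0.1]
gripper_width: 0.024
grip_force: 59.0
```

Request:
{"fn": "arm_command", "kwargs": {"motion": [[0, 0, 0, 0, 0, -0.17], [0, 0, 0, 0, 0, -0.17], [0, 0, 0, 0, 0, -0.17]]}}

```text
t: 7.32
tcp_pos: [0.3637, 0.2589, 0.3065]
orientation: [0.994, 0.108, -0.0, 0.0]
ft_force: [-0.7, -0.1, -0.6]
gripper_width: 0.0239
grip_force: 59.0
```

```bash
python3 b.py w3.png; python3 - <<'E'
from h import *
p=read_camera("top");save(p,"t3.png",(230,130,390,250),4)
for k,z in dict(driver_tip=.14,driver_grip=.14,cover_lip=.036,feeder_hinge=.036,feeder=0).items():
    for r in tip_of(p,k)[:1]: print(k,r,at_z(p,r["centre"],z))
E
```

```text
cam [0.4364 0.2747 0.2762]
cover_lip 0.92 [301.3  23.4] [0.4874 0.3005 0.036 ]
driver 0.93 [321.3 199.7] [0.3518 0.2563 0.    ]
driver_grip 0.66 [322.1 281.8] [0.2722 0.238  0.013 ]
7.825 [0.3638 0.2592 0.3068] [0.9943 0.1068 0.     0.    ] [-0.1038  0.1864 -0.6704  2.0977  0.1474  0.9025 -2.2143]
driver_grip {'centre': [297.7, 189.5], 'p': 0.52} [0.53419395 0.3005939  0.14      ]
cover_lip {'centre': [300.4, 212.6], 'p': 0.96} [0.47841239 0.29946772 0.036     ]
feeder_hinge {'centre': [288.9, 165.4], 'p': 0.97} [0.63349563 0.33354829 0.036     ]
feeder {'centre': [300.4, 188.9], 'p': 0.68} [0.56176919 0.29977791 0.        ]
```

View pics/w3.png

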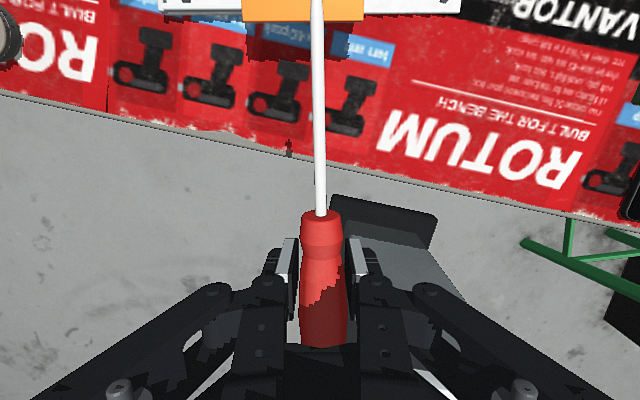

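```bash
python3 - <<'E'
from h import *
np.set_printoptions(precision=4,suppress=True)
p=read_camera("wrist");hsv=cv2.cvtColor(p["color"],cv2.COLOR_RGB2HSV)
def fit(p,nm):
    hsv=cv2.cvtColor(p["color"],cv2.COLOR_RGB2HSV)
    m=cv2.inRange(hsv,(8,150,120),(22,255,255))
    n,l,s,c=cv2.connectedComponentsWithStats(m);i=1+np.argmax(s[1:,4]);print(nm,s[i],c[i])
    q=np.argwhere(l==i)[:,::-1].astype(np.float32);b=cv2.boxPoints(cv2.minAreaRect(q));print([at_z(p,u,.036) for u in b])
    return q
q=fit(p,"w")
cols=[245,260,280,300,340,350,360]
f=[(c,q[q[:,0]==c][:,1].max()+.5) for c in cols];print(f);print(np.array([at_z(p,u,.034) for u in f]))
fit(read_camera("top"),"top"); fit(read_camera("scene"),"scene")
for n in ["scene"]:
    s=read_camera(n)
    for k in ["cover_lip","feeder_hinge","driver_tip"]:print(k,tip_of(s,k)[:1])
E
```

```text
w [ 242    0   69   22 1496] [275.7727  10.4358]
[array([0.4931, 0.3438, 0.036 ]), array([0.5032, 0.2976, 0.036 ]), array([0.4905, 0.295 , 0.036 ]), array([0.4803, 0.342 , 0.036 ])]Traceback (most recent call last):
  File "<stdin>", line 12, in <module>
    return umr_maximum(a, axis, None, out, keepdims, initial, where)
ValueError: zero-size array to reduction operation maximum which has no identity
```

View pics/t3.png

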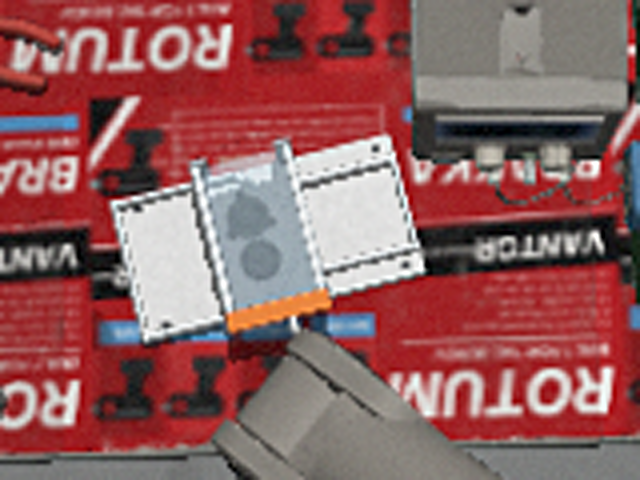

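```bash
python3 - <<'E'
from h import *
np.set_printoptions(precision=4,suppress=True)
p=read_camera("top")
from scipy.optimize import least_squares
uv=np.array([(258,180),(327,163.75),(336.25,198),(266.25,216.25)]);T=np.array([(.06,.118),(.06,-.118),(-.06,-.118),(-.06,.118)])
X=np.array([at_z(p,u,.010)[:2] for u in uv]);print(X)
def f(v):
    c,s=np.cos(v[2]),np.sin(v[2]);return ((T@np.array([[c,s],[-s,c]]))+v[:2]-X).ravel()
r=least_squares(f,[.55,.3,.2]);print("tray top",r.x,r.fun*1e3)
v=r.x;c,s=np.cos(v[2]),np.sin(v[2])
print("lip",v[0]-.074*c-.005*s,v[1]-.074*s+.005*c)
for k,u,z in [("round",(230+260/4,130+258/4),.02),("stray",(230+250/4,130+213/4),.02),("lip",(230+279/4,130+317/4),.036)]:
    d=at_z(p,u,z)[:2]-v[:2];print(k,at_z(p,u,z),d@[c,s],d@[-s,c])
w=read_camera("wrist")
for u in [(242,21),(364,21),(302,21),(312,21)]: print("wrist lip front",at_z(w,u,.036))
sc=read_camera("scene")
lt=tip_of(p,"cover_lip")[0]["centre"];ls=tip_of(sc,"cover_lip");hs=tip_of(sc,"feeder_hinge");ht=tip_of(p,"feeder_hinge")[0]["centre"]
print(ls[:1],hs[:1])
if ls: print("tri lip",tri([p,sc],[lt,ls[0]["centre"]]))
if hs: print("tri hinge",tri([p,sc],[ht,hs[0]["centre"]]))
E
```

```text
[[0.5937 0.4377]
 [0.6414 0.21  ]
 [0.5264 0.1833]
 [0.4732 0.4116]]
tray top [0.5587 0.3107 0.2181] [-1.9914  1.1849  1.3917 -1.5728 -0.7252 -0.8492  1.3249  1.2372]
lip 0.48535379386583977 0.2995225852395725
round [0.5402 0.3166 0.02  ] -0.016804683032969597 0.009809843995508926
stray [0.5775 0.324  0.02  ] 0.021253355935179904 0.008993300390904797
lip [0.4892 0.3013 0.036 ] -0.06982162837073885 0.005914678521611772
wrist lip front [0.4803 0.342  0.036 ]
wrist lip front [0.4986 0.2577 0.036 ]
wrist lip front [0.4893 0.3005 0.036 ]
wrist lip front [0.4908 0.2936 0.036 ]
[{'centre': [303.7, 222.7], 'p': 0.81}] [{'centre': [253.6, 205.5], 'p': 0.94}]
tri lip [0.4906 0.2944 0.026 ]
tri hinge [0.6235 0.3366 0.0448]
```

Request:
{"fn": "arm_command", "kwargs": {"motion": [[-1.4, 0.8, 0, 0, 0, 0], [-1.4, 0.8, -5, 0, 0, 0], [-1.4, 0.8, -9, 0, 0, 0], [-1.4, 0.8, -11, 0, 0, 0], [-1.4, 0.8, -12.1, 0, 0, 0], [-1.4, 0.8, -12.1, 0, 0, 0]]}}

```text
t: 9.28
tcp_pos: [0.3493, 0.2675, 0.1856]
orientation: [0.994, 0.107, -0.0, 0.0]
ft_force: [-0.6, -0.4, -0.4]
gripper_width: 0.024
grip_force: 58.9
```

```bash
python3 - <<'E'
from h import *
np.set_printoptions(precision=4,suppress=True)
a=read_camera("wrist");b=read_camera("scene")
im=np.vstack([cv2.resize(a["color"][:210,150:490,::-1],(680,420)),cv2.resize(b["color"][195:240,270:440,::-1],(680,180),interpolation=cv2.INTER_CUBIC)])
cv2.imwrite("pics/m4.png",im)
for n,p in (("w",a),("s",b)):
  for k,z in (("driver_tip",.022),("cover_lip",.036)):
    for r in tip_of(p,k)[:1]: print(n,k,r,at_z(p,r["centre"],z))
o=observe();print(o["t"],o["tcp_pos"],o["joint_pos"],o["ft_force"])
E
```

```text
s driver_tip {'centre': [281.4, 215.7], 'p': 0.59} [0.5589 0.2989 0.022 ]
s cover_lip {'centre': [302.7, 221.2], 'p': 0.97} [0.4857 0.3034 0.036 ]
9.575 [0.3501 0.2674 0.1865] [-0.2345  0.3923 -0.5963  2.203   0.3686  0.6402 -2.452 ] [-0.1419 -0.3046 -1.1292]
```

View pics/m4.png

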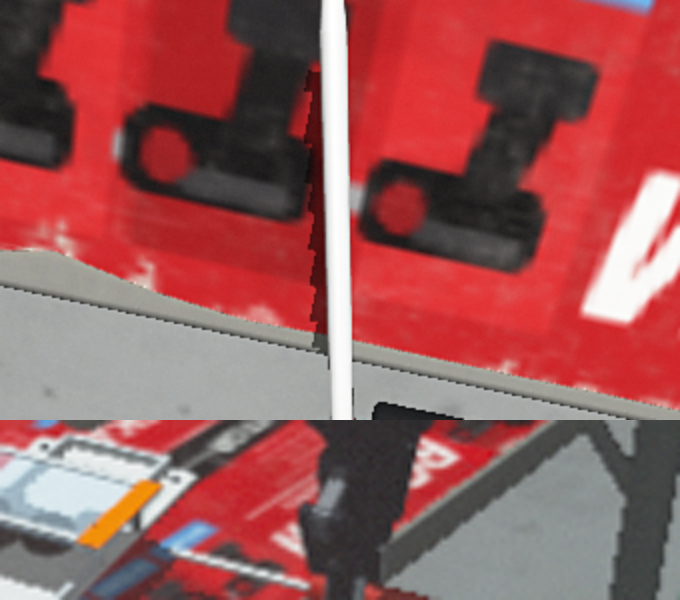

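```bash
python3 - <<'E'
from h import *
np.set_printoptions(precision=4,suppress=True)
b=read_camera("scene");a=read_camera("wrist")
save(b,"s5.png",(285,205,355,245),8)
t=np.array([.3501,.2674,0]);e=np.array([.9768,.2143,0])
for L in (.11,.115,.12):
  for z in (.014,.022): print(L,z,proj(b,t+e*L+[0,0,z]),proj(a,t+e*L+[0,0,z]))
print(proj(b,[[.56-.074*.9768-.2143*y,.311-.074*.2143+.9768*y,.036] for y in (-.037,.005,.047)]))
E
```

```text
0.11 0.014 [[314.9899 230.9675]] [[320.6469  16.2724]]
0.11 0.022 [[315.0513 228.1158]] [[320.5819  10.4614]]
0.115 0.014 [[313.122  230.4533]] [[320.6097   2.5338]]
0.115 0.022 [[313.1767 227.605 ]] [[320.5415  -4.2515]]
0.12 0.014 [[311.2609 229.941 ]] [[320.5716 -11.5291]]
0.12 0.022 [[311.3089 227.096 ]] [[320.5    -19.3348]]
[[311.1616 212.9049]
 [303.3077 220.5262]
 [294.9325 228.6534]]
```

View pics/s5.png

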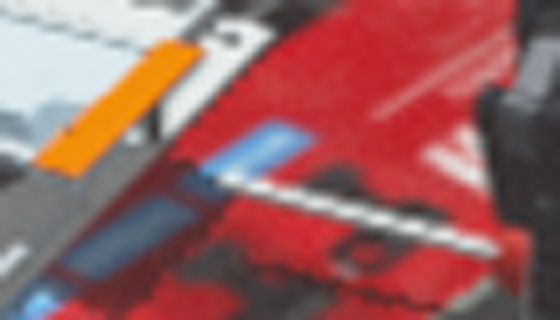

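```bash
python3 - <<'E'
import numpy as np
H=np.array([.066,.036]);s=np.array([-.063,.022])
for i,th in enumerate(np.r_[0,np.linspace(0.0,2.5,22)[1:]]):
    r=.129 if th<1.5 else .129-.02*(th-1.5)
    P=H+r*np.array([-np.cos(th),np.sin(th)])+.0045*np.array([-np.sin(th),-np.cos(th)]);d=(P-s)*100
    print(i,round(th,2),np.round([3.8+d[0]*.9768,.85+d[0]*.2143,d[1]],1))
E
```

```text
0 0.0 [3.8 0.8 1. ]
1 0.12 [3.8 0.9 2.5]
2 0.24 [4.1 0.9 4. ]
3 0.36 [4.4 1.  5.5]
4 0.48 [5.  1.1 6.9]
5 0.6 [5.7 1.3 8.3]
6 0.71 [6.6 1.5 9.5]
7 0.83 [ 7.6  1.7 10.6]
8 0.95 [ 8.7  1.9 11.7]
9 1.07 [10.   2.2 12.5]
10 1.19 [11.3  2.5 13.2]
11 1.31 [12.7  2.8 13.7]
12 1.43 [14.2  3.1 14.1]
13 1.55 [15.7  3.5 14.2]
14 1.67 [17.1  3.8 14. ]
15 1.79 [18.5  4.1 13.5]
16 1.9 [19.9  4.4 13. ]
17 2.02 [21.1  4.6 12.3]
18 2.14 [22.2  4.9 11.4]
19 2.26 [23.1  5.1 10.5]
20 2.38 [24.   5.3  9.4]
21 2.5 [24.7  5.4  8.3]
```

Request:
{"fn": "arm_command", "kwargs": {"motion": [[1, 0.2, 0, 0, 0, 0], [2, 0.4, 0, 0, 0, 0], [3, 0.65, 0, 0, 0, 0], [3.8, 0.85, 0, 0, 0, 0], [3.8, 0.85, 0, 0, 0, 0]]}}

```text
t: 10.3
tcp_pos: [0.3885, 0.2759, 0.1857]
orientation: [0.994, 0.106, 0.0, -0.0]
ft_force: [0.4, -0.1, -0.6]
gripper_width: 0.024
grip_force: 58.9
```

Under the lip, no contact. Now the first part of the lift (shifts relative to here: subtract 3.8, 0.85).

Request:
{"fn": "arm_command", "kwargs": {"motion": [[0, 0, 1, 0, 0, 0], [0, 0, 2.5, 0, 0, 0], [0.3, 0.1, 4, 0, 0, 0], [0.6, 0.1, 5.5, 0, 0, 0], [1.2, 0.25, 6.9, 0, 0, 0], [1.9, 0.4, 8.3, 0, 0, 0], [2.8, 0.6, 9.5, 0, 0, 0], [3.8, 0.85, 10.6, 0, 0, 0]]}}

```text
t: 11.3
tcp_pos: [0.4265, 0.2843, 0.2925]
orientation: [0.994, 0.107, 0.0, 0.0]
ft_force: [-0.3, -0.7, -0.4]
gripper_width: 0.0237
grip_force: 58.8
```

```bash
python3 - <<'E'
from h import *
b=read_camera("scene");save(b,"s6.png",(230,140,370,240),5)
o=observe();print(o["t"],o["tcp_pos"],o["ft_force"],o["gripper_width"],o["joint_pos"])
E
```

```text
11.35 [0.42833182 0.28493372 0.29394654] [ 0.27524577  0.69398393 -0.2720164 ] 0.023818660181939105 [-0.12627422  0.32883107 -0.64553928  1.96508311  0.24749095  0.92098637
 -2.25454936]
```

View pics/s6.png

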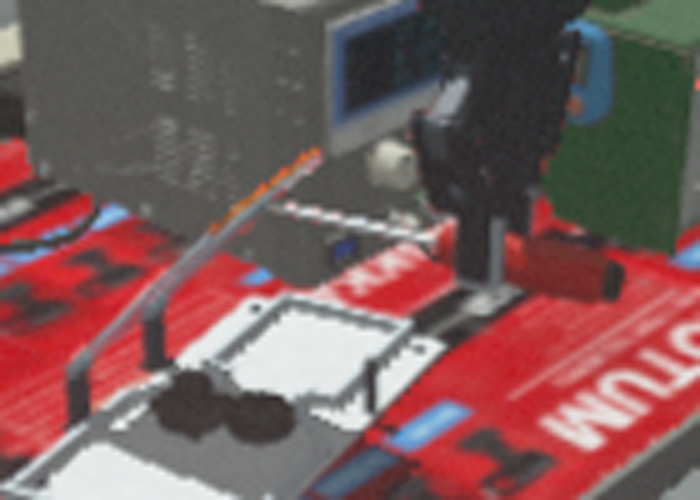

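Request:
{"fn": "arm_command", "kwargs": {"motion": [[1.1, 0.2, 1.1, 0, 0, 0], [2.4, 0.5, 1.9, 0, 0, 0], [3.7, 0.8, 2.6, 0, 0, 0], [5.1, 1.1, 3.1, 0, 0, 0], [6.6, 1.4, 3.5, 0, 0, 0], [8.1, 1.75, 3.6, 0, 0, 0], [9.5, 2.1, 3.4, 0, 0, 0], [10.9, 2.4, 2.9, 0, 0, 0]]}}

```text
t: 12.35
tcp_pos: [0.5358, 0.3086, 0.3205]
orientation: [0.994, 0.107, 0.0, -0.0]
ft_force: [-0.2, -0.3, -1.1]
gripper_width: 0.024
grip_force: 58.9
```

Request:
{"fn": "arm_command", "kwargs": {"motion": [[1.4, 0.3, -0.5, 0, 0, 0], [2.6, 0.55, -1.2, 0, 0, 0], [3.7, 0.8, -2.1, 0, 0, 0], [4.6, 1, -3, 0, 0, 0], [5.5, 1.2, -4.1, 0, 0, 0], [6, 1.3, -4.9, 0, 0, 0], [6, 1.3, -4.9, 0, 0, 0]]}}

```text
t: 13.22
tcp_pos: [0.5947, 0.3209, 0.2706]
orientation: [0.994, 0.107, -0.001, 0.0]
ft_force: [0.1, -0.0, -0.6]
gripper_width: 0.0238
grip_force: 58.9
```

```bash
python3 - <<'E'
from h import *
b=read_camera("scene");save(b,"s7.png",(230,140,370,240),5)
o=observe();print(o["t"],o["tcp_pos"],o["ft_force"],o["gripper_width"],o["joint_pos"])
E
```

```text
13.275 [0.59461985 0.32119542 0.27127579] [-0.68110016 -0.37879787  0.01429557] 0.0241038705475173 [-0.17025295  0.61442432 -0.56130893  1.5859085   0.36181836  1.04784875
 -2.18890686]
```

View pics/s7.png

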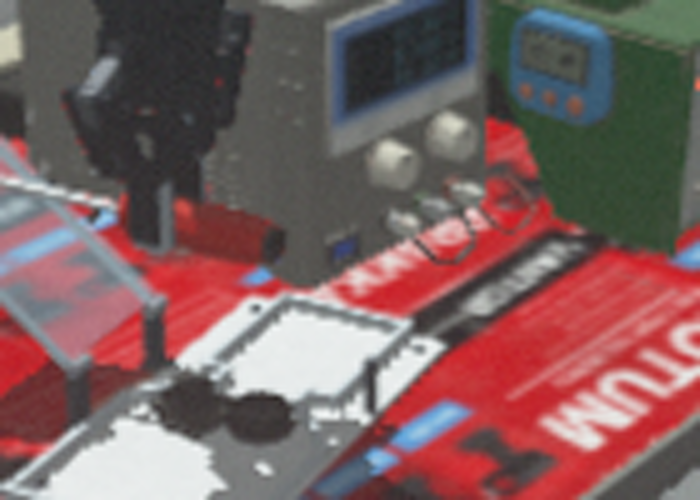

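Request:
{"fn": "arm_command", "kwargs": {"motion": [[-5, -1, 0.5, 0, 0, 0], [-9, -2, 1, 0, 0, 0.1], [-12, -5, 1, 0, 0, 0.27], [-14, -9, 1, 0, 0, 0.44], [-14.1, -13, 1, 0, 0, 0.61], [-14.1, -17, 1, 0, 0, 0.78], [-14.1, -20, 1, 0, 0, 0.95], [-14.1, -22.5, 1, 0, 0, 1.12]]}}

```text
t: 14.28
tcp_pos: [0.4535, 0.095, 0.2823]
orientation: [0.784, 0.621, 0.0, 0.001]
ft_force: [1.0, -0.9, -1.5]
gripper_width: 0.024
grip_force: 58.9
```

Request:
{"fn": "arm_command", "kwargs": {"motion": [[0, -1.4, 0, 0, 0, 0.17], [0, -1.4, -3, 0, 0, 0.24], [0, -1.4, -6, 0, 0, 0.24], [0, -1.4, -8, 0, 0, 0.24], [0, -1.4, -9.5, 0, 0, 0.24], [0, -1.4, -10.2, 0, 0, 0.24], [0, -1.4, -10.4, 0, 0, 0.24], [0, -1.4, -10.4, 0, 0, 0.24]]}}

```text
t: 15.28
tcp_pos: [0.4541, 0.0823, 0.1782]
orientation: [0.706, 0.708, 0.0, 0.0]
ft_force: [-0.4, 1.0, -0.3]
gripper_width: 0.0239
grip_force: 58.9
```

Request:
{"fn": "arm_command", "kwargs": {"motion": [[0, 0, 0, 0, 0, 0], [0, 0, 0, 0, 0, 0], [0, 0, 0, 0, 0, 0], [0, 0, 0, 0, 0, 0]], "claw": 5.5}}

```text
t: 15.78
tcp_pos: [0.4538, 0.0822, 0.1778]
orientation: [0.706, 0.708, 0.0, 0.0]
ft_force: [0.1, 0.9, -0.4]
gripper_width: 0.0549
grip_force: 0.0
```

Request:
{"fn": "arm_command", "kwargs": {"motion": [[0, 0, 4, 0, 0, 0], [0, 0, 9, 0, 0, 0], [0, 3, 14, 0, 0, -0.17], [0, 7, 18, 0, 0, -0.34], [0, 11, 18, 0, 0, -0.51], [0, 15, 18, 0, 0, -0.68], [0.5, 19, 18, 0, 0, -0.85], [0.9, 21.8, 18, 0, 0, -1.02]]}}

```text
t: 16.77
tcp_pos: [0.4624, 0.3021, 0.3577]
orientation: [0.962, 0.272, 0.0, -0.0]
ft_force: [0.2, -1.1, 0.9]
gripper_width: 0.055
grip_force: 0.0
```

Request:
{"fn": "arm_command", "kwargs": {"motion": [[0, 0, 0, 0, 0, -0.17], [0, 0, 0, 0, 0, -0.335], [0, 0, 0, 0, 0, -0.335], [0, 0, 0, 0, 0, -0.335]], "claw": 0}}

```text
t: 17.27
tcp_pos: [0.4627, 0.3001, 0.3577]
orientation: [0.994, 0.11, -0.0, 0.0]
ft_force: [0.7, -0.1, -0.7]
gripper_width: -0.0
grip_force: 0.0
```

```bash
cat > c.py <<'E'
from h import *
import sys
np.set_printoptions(precision=4,suppress=True)
O=np.array([.563,.312]);ps=.216;c,s=np.cos(ps),np.sin(ps)
def tr(X): d=X[:2]-O; return np.array([d@[c,s],d@[-s,c]])
p=read_camera("wrist");save(p,sys.argv[1])
for k,z in dict(feeder=0,feeder_neck=.004,stray_center=.015,round_center=.012,feeder_hinge=.036,cover_lip=.036,driver_tip=.013).items():
    for r in tip_of(p,k)[:1]: X=at_z(p,r["centre"],z);print(k,round(r["p"],2),np.array(r["centre"]),X,"tray",tr(X)*1e3)
o=observe();print(o["t"],o["tcp_pos"],o["joint_pos"],o["gripper_width"])
E
python3 c.py w8.png
```

```text
feeder 0.61 [331.2  81.7] [0.5598 0.3118 0.    ] tray [-3.143   0.4696]
feeder_neck 0.82 [358.4  81.1] [0.5661 0.2854 0.004 ] tray [ -2.7207 -26.6614]
stray_center 0.64 [321.3  55.4] [0.5793 0.3265 0.015 ] tray [19.0455 10.6244]
round_center 0.91 [320.7  98.6] [0.5413 0.3185 0.012 ] tray [-19.7531  11.0217]
driver_tip 0.61 [411.1 212.7] [0.4462 0.1948 0.013 ] tray [-139.1684  -89.4708]
17.675 [0.4628 0.3001 0.3577] [-0.0494  0.3355 -0.7386  1.8142  0.2529  1.0885 -2.2306] -0.00031756391989280986
```

View pics/w8.png

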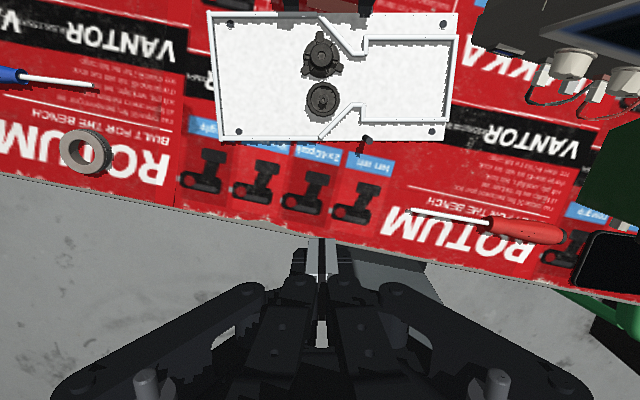

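```bash
sed -i '/^p=read/,$d' c.py; python3 - <<'E'
exec(open("c.py").read())
p=read_camera("wrist")
g=cv2.cvtColor(p["color"],cv2.COLOR_RGB2GRAY);hsv=cv2.cvtColor(p["color"],cv2.COLOR_RGB2HSV)
m=cv2.inRange(hsv,(0,0,150),(180,60,255));m[160:]=0;m[:,480:]=0;m[:,:195]=0
# bottom edge of tray per column, left edge, right edge per row
for col in (240,270,340,400,430): print("front",col,tr(at_z(p,(col,np.where(m[:,col])[0].max()+1),.006))*1e3)
for row in (40,60,80,100,120):
    w=np.where(m[row])[0]; print("ends",row,w.min(),w.max(),tr(at_z(p,(w.min(),row),.012))*1e3,tr(at_z(p,(w.max()+1,row),.012))*1e3)
for u in [(366,52),(366,103),(363,52),(363,103)]: print("post",tr(at_z(p,u,.012))*1e3)
E
```

```text
front 240 [-62.1747  95.7705]
front 270 [-62.0767  64.1656]
front 340 [-61.848   -9.5634]
front 400 [-61.6521 -72.7417]
front 430 [ -61.5541 -104.3248]
ends 40 209 469 [ 32.6269 116.296 ] [  33.3413 -129.7282]
ends 60 211 475 [ 15.3127 116.2009] [  16.06   -138.0143]
ends 80 199 453 [ -2.6668 129.7826] [  -1.9252 -119.2682]
ends 100 215 450 [-21.2237 116.0003] [ -20.5157 -118.7203]
ends 120 217 448 [-40.5173 115.8944] [ -39.7986 -119.1646]
post [ 22.7457 -32.2015]
post [-23.6181 -34.339 ]
post [ 22.7373 -29.344 ]
post [-23.6271 -31.3475]
```

Request:
{"fn": "arm_command", "kwargs": {"motion": [[4, -0.8, -3, 0, 0, 0], [8, -1.6, -6, 0, 0, 0], [11.1, -2.2, -9, 0, 0, 0], [11.1, -2.2, -12, 0, 0, 0], [11.1, -2.2, -15, 0, 0, 0], [11.1, -2.2, -17, 0, 0, 0], [11.1, -2.2, -17.7, 0, 0, 0], [11.1, -2.2, -17.7, 0, 0, 0]]}}

```text
t: 18.73
tcp_pos: [0.5739, 0.2784, 0.181]
orientation: [0.994, 0.109, 0.0, -0.0]
ft_force: [-0.0, -0.3, 0.8]
gripper_width: 0.0
grip_force: 0.0
```

```bash
sed -i 's/O=np.array(.*\]);ps/O=np.array([.5621,.3103]);ps/' c.py; cat > d.py <<'E'
exec(open("c.py").read())
for n in ("top","wrist","scene"):
    p=read_camera(n)
    for k,z in dict(stray_center=.015,round_center=.012).items():
        for r in tip_of(p,k)[:2]: print(n,k,round(r["p"],2),np.array(r["centre"]),"tray",tr(at_z(p,r["centre"],z))*1e3)
o=observe();print(o["t"],o["tcp_pos"],tr(o["tcp_pos"])*1e3,o["ft_force"],o["joint_pos"])
E
python3 d.py
```

```text
top round_center 0.6 [296.  195.7] tray [-23.2626   8.8159]
top round_center 0.25 [303.4 187.3] tray [ -2.114  -21.0775]
wrist stray_center 0.57 [229.1 231.7] tray [20.3605 11.8252]
scene stray_center 0.61 [267.4 220.1] tray [20.2904 14.4023]
scene round_center 0.62 [282.9 226.4] tray [-26.2249  18.3013]
19.175 [0.5739 0.2782 0.1811] [  4.6362 -33.8598] [ 0.2542 -0.5845  0.8795] [-0.0924  0.68   -0.5895  1.7358  0.4747  0.8716 -2.2432]
```

Request:
{"fn": "arm_command", "kwargs": {"motion": [[-0.13, 0.59, 0, 0, 0, 0], [-0.26, 1.17, 0, 0, 0, 0], [-0.39, 1.76, 0, 0, 0, 0], [-0.42, 2.37, 0, 0, 0, 0], [-0.45, 2.97, 0, 0, 0, 0], [-0.28, 3.62, 0, 0, 0, 0], [-0.02, 4.3, 0, 0, 0, 0], [0.24, 4.97, 0, 0, 0, 0]]}}

```text
t: 20.18
tcp_pos: [0.5764, 0.3283, 0.1807]
orientation: [0.994, 0.109, -0.0, 0.0]
ft_force: [-1.9, -1.6, 2.4]
gripper_width: -0.0002
grip_force: 2.1
```

```bash
python3 d.py
```

```text
top round_center 0.38 [291.7 195.3] tray [-18.5741  22.088 ]
wrist stray_center 0.81 [261.6 225.4] tray [36.1693 43.4256]
wrist round_center 0.63 [325.8 317.6] tray [-19.0021  12.0166]
scene stray_center 0.64 [259.9 222.8] tray [29.6307 34.1744]
scene round_center 0.53 [241.8 292.3] tray [-78.4971 268.6321]
scene round_center 0.46 [280.7 222.4] tray [-11.8941   4.2883]
20.625 [0.5763 0.3277 0.1808] [17.6054 13.9443] [ 0.2423 -0.3103 -0.7471] [-0.1712  0.7153 -0.5855  1.6694  0.4797  0.9041 -2.2987]
```

Request:
{"fn": "arm_command", "kwargs": {"motion": [[0.16, 0.65, 0, 0, 0, 0], [0.33, 1.3, 0, 0, 0, 0], [0.49, 1.95, 0, 0, 0, 0], [0.66, 2.6, 0, 0, 0, 0], [0.67, 3, 0, 0, 0, 0], [0.67, 3, 0, 0, 0, 0], [0.5, 2.1, 0, 0, 0, 0]]}}

```text
t: 21.5
tcp_pos: [0.5745, 0.3426, 0.1793]
orientation: [0.994, 0.109, -0.012, 0.011]
ft_force: [-21.0, -12.6, 17.5]
gripper_width: -0.0
grip_force: 12.0
```

```bash
python3 d.py
```

```text
top round_center 0.6 [294.8 194.9] tray [-19.7449  11.9912]
wrist stray_center 0.89 [273.  219.4] tray [37.7486 48.8738]
scene stray_center 0.44 [258.9 224.8] tray [26.641  43.3618]
scene stray_center 0.38 [281.9 222.4] tray [-17.088    7.2477]
scene round_center 0.56 [282.4 216.3] tray [ -0.4736 -23.9556]
scene round_center 0.54 [283.4 221. ] tray [-14.4012  -4.7645]
21.95 [0.5746 0.3429 0.1791] [19.1785 29.1697] [-24.2187 -20.4378  21.8585] [-0.2018  0.733  -0.5821  1.6397  0.477   0.9486 -2.3145]
```

Request:
{"fn": "arm_command", "kwargs": {"motion": [[-0.5, -0.6, 0, 0, 0, 0], [-0.9, -1.2, 0, 0, 0, 0], [-0.97, -1.65, 0, 0, 0, 0], [-0.97, -1.65, 0, 0, 0, 0]]}}

```text
t: 22.45
tcp_pos: [0.5724, 0.3322, 0.181]
orientation: [0.994, 0.109, 0.001, -0.0]
ft_force: [0.2, 0.6, 0.1]
gripper_width: -0.0001
grip_force: 0.0
```

```bash
python3 d.py; python3 - <<'E'
exec(open("c.py").read())
p=read_camera("wrist");save(p,"w11.png")
for k in ("stray_center","round_center"):
    for r in find_in(p,k)[:2]:
        b=r["bbox"];print(k,r,[tr(at_z(p,u,z))*1e3 for z in (.004,.015) for u in ((b[0],b[1]),(b[2],b[3]))])
E
```

```text
top round_center 0.57 [294.  195.5] tray [-21.0374  14.9775]
wrist stray_center 0.95 [264.3 219.5] tray [36.3726 47.4378]
wrist round_center 0.52 [335.4 314.2] tray [-19.7316  12.2273]
scene stray_center 0.6 [282.1 217.9] tray [ -6.476 -12.13 ]
scene stray_center 0.42 [255.4 224.9] tray [33.8921 47.7334]
scene round_center 0.57 [283.3 219.2] tray [ -9.7555 -12.3619]
22.9 [0.5715 0.3326 0.1807] [13.9598 19.7225] [0.4234 0.2117 0.07  ] [-0.1798  0.7132 -0.5864  1.674   0.4796  0.902  -2.3092]
stray_center {'bbox': [218.8, 179.3, 306.3, 255.2], 'p': 0.79} [array([52.9189, 70.9307]), array([11.0993, 27.8256]), array([55.5736, 67.0936]), array([16.8951, 27.2262])]
round_center {'bbox': [317.4, 322.1, 328.4, 346.9], 'p': 0.65} [array([-31.9522,  21.882 ]), array([-49.6327,  15.3281]), array([-22.9228,  21.729 ]), array([-39.2753,  15.6674])]
```

Request:
{"fn": "arm_command", "kwargs": {"motion": [[0.17, -0.78, 0, 0, 0, 0], [0.6, -0.7, 0, 0, 0, 0], [1.05, -0.59, 0, 0, 0, 0], [0.98, -0.3, 0, 0, 0, 0], [0.92, 0, 0, 0, 0, 0], [0.86, 0.3, 0, 0, 0, 0]]}}

```text
t: 23.8
tcp_pos: [0.5795, 0.3354, 0.1805]
orientation: [0.994, 0.109, -0.001, 0.001]
ft_force: [-1.5, -2.7, 2.6]
gripper_width: -0.0002
grip_force: 1.4
```

```bash
python3 d.py|grep -v scene
```

```text
top round_center 0.45 [294.7 194.5] tray [-18.3813  12.0003]
wrist stray_center 0.97 [258.8 234.5] tray [36.5442 51.275 ]
wrist round_center 0.83 [337.8 324.7] tray [-18.5012  11.5991]
24.25 [0.5802 0.3355 0.1808] [23.0671 20.6982] [-0.7136 -0.6354 -0.4118] [-0.1822  0.7253 -0.5844  1.6501  0.4806  0.9133 -2.3022]
```

Request:
{"fn": "arm_command", "kwargs": {"motion": [[-0.11, 0.49, 0, 0, 0, 0], [-0.21, 0.98, 0, 0, 0, 0], [-0.32, 1.47, 0, 0, 0, 0], [-0.32, 1.47, 0, 0, 0, 0]]}}

```text
t: 24.75
tcp_pos: [0.5744, 0.3484, 0.1798]
orientation: [0.994, 0.109, -0.004, 0.004]
ft_force: [-7.4, -8.3, 6.2]
gripper_width: -0.0001
grip_force: 5.4
```

```bash
python3 d.py|grep -v scene
```

```text
top round_center 0.62 [296.2 192.9] tray [-14.4292   6.0319]
wrist stray_center 0.89 [263.7 229.9] tray [35.5905 61.1835]
25.2 [0.5743 0.3483 0.1798] [20.0961 34.5026] [-8.3846 -7.6035  6.4927] [-0.206   0.7314 -0.5836  1.6414  0.48    0.928  -2.3214]
```

Request:
{"fn": "arm_command", "kwargs": {"motion": [[0.21, -0.98, 0, 0, 0, 0], [0.7, -0.87, 0, 0, 0, 0], [1.19, -0.76, 0, 0, 0, 0], [1.06, -0.18, 0, 0, 0, 0], [0.96, 0.31, 0, 0, 0, 0], [0.87, 0.7, 0, 0, 0, 0], [0.87, 0.7, 0, 0, 0, 0], [1.04, -0.08, 0, 0, 0, 0]]}}

```text
t: 26.2
tcp_pos: [0.5869, 0.3498, 0.1808]
orientation: [0.994, 0.11, -0.0, -0.0]
ft_force: [0.5, 0.0, -0.5]
gripper_width: 0.0001
grip_force: 0.0
```

```bash
python3 d.py|grep -v scene
```

```text
top stray_center 0.53 [270.8 181.9] tray [40.645  77.9521]
top round_center 0.7 [303.5 188.7] tray [ -6.7052 -20.3021]
wrist stray_center 0.82 [235.6 258.6] tray [34.3828 73.7852]
26.65 [0.5872 0.3494 0.1808] [32.9178 32.8543] [-1.255  -0.2314 -1.3557] [-0.2023  0.7437 -0.5821  1.6143  0.4824  0.9311 -2.3081]
```

Request:
{"fn": "arm_command", "kwargs": {"motion": [[0, 0, 3, 0, 0, 0], [0, 0, 7, 0, 0, 0], [-3, 0, 11, 0, 0, 0], [-6, 0, 12, 0, 0, 0], [-7.5, 0, 12, 0, 0, 0], [-7.5, 0, 12, 0, 0, 0], [-7.5, 0, 12, 0, 0, 0]]}}

```text
t: 27.52
tcp_pos: [0.5133, 0.3486, 0.2998]
orientation: [0.994, 0.109, -0.0, 0.0]
ft_force: [-0.1, -0.2, 0.1]
gripper_width: -0.0
grip_force: 0.0
```

```bash
python3 d.py; python3 - <<'E'
exec(open("c.py").read())
p=read_camera("wrist");save(p,"w12.png")
for k in ("stray_center","round_center"):
    for r in find_in(p,k)[:2]:
        b=r["bbox"];print(k,r,[tr(at_z(p,u,z))*1e3 for z in (.004,.015) for u in ((b[0],b[1]),(b[2],b[3]))])
E
```

```text
wrist stray_center 0.87 [286.5 105.5] tray [34.5544 76.395 ]
wrist round_center 0.63 [360.9 172. ] tray [-20.6986  13.7815]
scene stray_center 0.55 [248.  228.4] tray [40.6226 69.709 ]
scene round_center 0.56 [281.2 223.1] tray [-14.6849   6.6392]
scene round_center 0.35 [215.4 166.1] tray [ 345.4038 -200.6262]
27.975 [0.5124 0.3493 0.3006] [-40.153   48.7275] [0.394  0.4133 0.3623] [-0.1668  0.5136 -0.675   1.7065  0.3618  1.0498 -2.314 ]
stray_center {'bbox': [261.0, 83.4, 314.8, 135.0], 'p': 0.89} [array([51.4186, 98.9972]), array([ 9.5609, 54.6381]), array([50.7052, 96.9256]), array([10.5761, 54.3985])]
stray_center {'bbox': [459.7, 282.2, 633.2, 327.2], 'p': 0.7} [array([-135.9862,  -90.9344]), array([-189.919, -282.265]), array([-128.9603,  -85.1623]), array([-180.6659, -268.5914])]
round_center {'bbox': [345.3, 150.9, 386.0, 192.7], 'p': 0.66} [array([-4.1388, 27.8185]), array([-42.338 , -10.5252]), array([-2.5578, 28.6865]), array([-39.1795,  -8.0738])]
```

Request:
{"fn": "arm_command", "kwargs": {"motion": [[1.9, 0.75, -3, 0, 0, 0], [1.9, 0.75, -6, 0, 0, 0], [1.9, 0.75, -9, 0, 0, 0], [1.9, 0.75, -11, 0, 0, 0], [1.9, 0.75, -11.9, 0, 0, 0], [1.9, 0.75, -11.9, 0, 0, 0]]}}

```text
t: 28.88
tcp_pos: [0.5313, 0.3569, 0.1817]
orientation: [0.994, 0.109, -0.0, 0.0]
ft_force: [-0.0, -0.8, 0.4]
gripper_width: 0.0001
grip_force: 0.0
```

```bash
python3 d.py; python3 - <<'E'
import numpy as np
L=np.array([-20,52]);c,s=np.cos(.216),np.sin(.216)
for q in [(-20,44),(-20,38),(-19,34),(-15,29),(-11,25),(-7,21),(-3,17),(0,13),(0,8),(0,2),(0,-4),(0,-10),(0,-16),(0,-22),(0,-28),(0,-34),(0,-40),(0,-42),(0,-32)]:
    d=np.array(q)-L;print(q,np.round([(d[0]*c-d[1]*s)/10,(d[0]*s+d[1]*c)/10],2))
E
```

```text
wrist stray_center 0.93 [273.6 148.7] tray [36.1467 74.3892]
wrist round_center 0.95 [399.9 256.8] tray [-19.8459  11.8215]
scene stray_center 0.69 [251.2 228.8] tray [32.8413 67.6695]
scene round_center 0.41 [280.2 224. ] tray [-14.6809  11.5334]
scene round_center 0.25 [243.8 295.4] tray [-87.1059 274.4361]
29.325 [0.5314 0.3569 0.1822] [-20.0068  52.0621] [0.2031 0.0005 0.4402] [-0.2284  0.6837 -0.5967  1.7292  0.4797  0.8781 -2.3857]
(-20, 44) [ 0.17 -0.78]
(-20, 38) [ 0.3  -1.37]
(-19, 34) [ 0.48 -1.74]
(-15, 29) [ 0.98 -2.14]
(-11, 25) [ 1.46 -2.44]
(-7, 21) [ 1.93 -2.75]
(-3, 17) [ 2.41 -3.05]
(0, 13) [ 2.79 -3.38]
(0, 8) [ 2.9  -3.87]
(0, 2) [ 3.03 -4.46]
(0, -4) [ 3.15 -5.04]
(0, -10) [ 3.28 -5.63]
(0, -16) [ 3.41 -6.21]
(0, -22) [ 3.54 -6.8 ]
(0, -28) [ 3.67 -7.39]
(0, -34) [ 3.8  -7.97]
(0, -40) [ 3.93 -8.56]
(0, -42) [ 3.97 -8.75]
(0, -32) [ 3.75 -7.78]
```

Request:
{"fn": "arm_command", "kwargs": {"motion": [[0.17, -0.78, 0, 0, 0, 0], [0.3, -1.37, 0, 0, 0, 0], [0.48, -1.74, 0, 0, 0, 0], [0.98, -2.14, 0, 0, 0, 0], [1.46, -2.44, 0, 0, 0, 0], [1.93, -2.75, 0, 0, 0, 0], [1.93, -2.75, 0, 0, 0, 0]]}}

```text
t: 30.2
tcp_pos: [0.5523, 0.3322, 0.1839]
orientation: [0.994, 0.11, 0.003, -0.004]
ft_force: [1.8, 6.6, 2.9]
gripper_width: -0.0001
grip_force: 3.3
```

```bash
python3 d.py
```

```text
wrist stray_center 0.89 [217.6 185.5] tray [33.5977 74.4632]
wrist round_center 0.85 [371.1 272.3] tray [-14.0634  -1.4458]
scene stray_center 0.59 [250.9 230.5] tray [29.1825 74.4738]
scene round_center 0.49 [284.1 218.5] tray [ -9.7939 -16.3348]
30.65 [0.5519 0.3324 0.1838] [-5.2568 23.8076] [2.2879 6.7649 2.5898] [-0.1787  0.6854 -0.5974  1.7213  0.4782  0.8751 -2.3313]
```

Request:
{"fn": "arm_command", "kwargs": {"motion": [[-0.3, 1.37, 0, 0, 0, 0], [-1.49, 1.21, 0, 0, 0, 0], [-2.74, 0.83, 0, 0, 0, 0], [-2.61, 0.25, 0, 0, 0, 0], [-2.56, 0, 0, 0, 0, 0], [-2.08, -0.3, 0, 0, 0, 0], [-1.61, -0.61, 0, 0, 0, 0], [-1.13, -0.91, 0, 0, 0, 0]]}}

```text
t: 31.65
tcp_pos: [0.5399, 0.3199, 0.1817]
orientation: [0.994, 0.109, 0.0, 0.0]
ft_force: [0.5, 0.3, 0.8]
gripper_width: 0.0003
grip_force: 0.1
```

```bash
python3 d.py|grep -v scene
```

```text
top stray_center 0.5 [274.3 182.9] tray [34.6192 67.6077]
wrist stray_center 0.82 [187.1 151.6] tray [34.5317 74.8112]
wrist round_center 0.74 [373.8 226.4] tray [ -2.8855 -11.9583]
32.1 [0.5391 0.3204 0.1818] [-20.3384  14.8112] [-0.8482 -0.8221 -0.1299] [-0.1671  0.6664 -0.5982  1.7626  0.4765  0.8616 -2.3346]
```

Request:
{"fn": "arm_command", "kwargs": {"motion": [[-0.17, 0.78, 0, 0, 0, 0], [0.66, 1.17, 0, 0, 0, 0], [1.68, 1.19, 0, 0, 0, 0], [1.81, 0.6, 0, 0, 0, 0], [2.04, 0.04, 0, 0, 0, 0], [2.17, -0.55, 0, 0, 0, 0], [2.3, -1.13, 0, 0, 0, 0], [2.42, -1.72, 0, 0, 0, 0]]}}

```text
t: 33.1
tcp_pos: [0.5635, 0.3024, 0.1817]
orientation: [0.994, 0.109, -0.0, 0.0]
ft_force: [0.1, -0.2, -0.4]
gripper_width: -0.0001
grip_force: 0.1
```

```bash
python3 d.py|grep -v scene
```

```text
top stray_center 0.51 [371.3 217.8] tray [-152.8184 -209.4833]
top stray_center 0.41 [270.2 183.3] tray [36.586 80.898]
wrist stray_center 0.59 [142.1 193.9] tray [34.1073 76.3397]
wrist stray_center 0.57 [304.3 247.1] tray [6.7082 0.3565]
wrist round_center 0.82 [380.9 262.6] tray [ -3.5018 -38.9217]
33.55 [0.5633 0.3033 0.1818] [-0.2745 -7.0686] [ 0.2795 -0.3781  0.5456] [-0.1327  0.6832 -0.594   1.7299  0.4774  0.877  -2.286 ]
```

Request:
{"fn": "arm_command", "kwargs": {"motion": [[0.13, -0.59, 0, 0, 0, 0], [0.26, -1.17, 0, 0, 0, 0], [0.38, -1.76, 0, 0, 0, 0], [0.51, -2.34, 0, 0, 0, 0], [0.64, -2.93, 0, 0, 0, 0], [0.7, -3.2, 0, 0, 0, 0], [0.7, -3.2, 0, 0, 0, 0], [0.5, -2.3, 0, 0, 0, 0]]}}

```text
t: 34.55
tcp_pos: [0.5687, 0.2796, 0.1816]
orientation: [0.994, 0.109, -0.0, 0.0]
ft_force: [0.9, -0.4, 0.2]
gripper_width: 0.0003
grip_force: 0.0
```

Request:
{"fn": "arm_command", "kwargs": {"motion": [[0, 0, 3, 0, 0, 0], [0, 0, 7, 0, 0, 0], [-3, 0, 12, 0, 0, 0], [-7, 0, 16, 0, 0, 0], [-10.5, 1, 18, 0, 0, 0], [-10.5, 2, 18, 0, 0, 0], [-10.5, 2, 18, 0, 0, 0]]}}

```text
t: 35.42
tcp_pos: [0.4634, 0.301, 0.3617]
orientation: [0.994, 0.11, 0.0, -0.0]
ft_force: [-0.3, 0.5, -0.8]
gripper_width: 0.0003
grip_force: 0.0
```

```bash
python3 d.py; python3 - <<'E'
exec(open("c.py").read())
p=read_camera("wrist");save(p,"w13.png")
for k in ("stray_center","round_center","driver","ring_gauge","phone","feeder","cover_lip"):
    for r in find_in(p,k)[:1]:
        b=r["bbox"];print(k,r,[tr(at_z(p,u,.01))*1e3 for u in ((b[0],b[1]),(b[2],b[3]))])
for n in ("scene","top"):
    q=read_camera(n)
    for k,z in dict(cover_lip=.036,feeder_hinge=.036,driver_tip=.013,driver=0,phone=0,ring_gauge=0,round_center=.012).items():
        for r in tip_of(q,k)[:1]: print(n,k,round(r["p"],2),r["centre"],at_z(q,r["centre"],z))
    if n=="scene":
        H=np.array([O[0]+.066*c-.005*s,O[1]+.066*s+.005*c,.036])
        for th in (1.8,2,2.2,2.4,2.6): print(th,proj(q,H+[-.14*np.cos(th)*c,-.14*np.cos(th)*s,.14*np.sin(th)]))
E
```

```text
top round_center 0.59 [318.6 180.7] tray [  7.1092 -74.4328]
wrist stray_center 0.65 [255.6  40.2] tray [34.4988 72.357 ]
wrist round_center 0.86 [403.6  82.6] tray [ -2.4813 -70.8481]
scene stray_center 0.59 [251.1 233.1] tray [22.3091 83.9884]
scene round_center 0.64 [287.4 208.7] tray [  7.9165 -64.7221]
35.875 [0.4638 0.2997 0.3614] [-98.2818  10.7401] [-0.1785  0.2318 -0.3556] [-0.0374  0.3355 -0.7519  1.8084  0.2551  1.0979 -2.2317]
stray_center {'bbox': [232.4, 14.5, 277.0, 68.4], 'p': 0.94} [array([57.2541, 94.6912]), array([10.5445, 54.7225])]
round_center {'bbox': [385.4, 62.5, 427.9, 99.3], 'p': 0.84} [array([ 16.1197, -51.5678]), array([-18.0295, -96.7483])]
driver {'bbox': [409.3, 207.4, 567.4, 242.9], 'p': 0.67} [array([-133.5406,  -88.0186]), array([-176.7511, -275.9697])]
ring_gauge {'bbox': [61.6, 132.2, 111.5, 178.2], 'p': 0.59} [array([-51.5576, 282.0779]), array([-100.702 ,  239.8496])]
phone {'bbox': [566.1, 230.6, 639.8, 294.9], 'p': 0.84} [array([-161.2629, -270.7555]), array([-246.7215, -382.0152])]
scene cover_lip 0.73 [211.0, 166.8] [0.9037 0.2353 0.036 ]
scene feeder_hinge 0.64 [256.7, 207.1] [0.6189 0.3249 0.036 ]
scene driver_tip 0.63 [339.7, 219.7] [0.4444 0.2076 0.013 ]
scene driver 0.6 [357.4, 204.6] [0.4677 0.0909 0.    ]
scene phone 0.86 [398.3, 186.7] [ 0.437  -0.0831  0.    ]
scene ring_gauge 0.81 [243.0, 294.8] [0.4317 0.5501 0.    ]
scene round_center 0.46 [290.9, 206.8] [0.5836 0.235  0.012 ]
1.8 [[239.7512 154.1868]]
2 [[230.9466 155.6905]]
2.2 [[223.3062 159.2357]]
2.4 [[217.1028 164.5865]]
2.6 [[212.5236 171.4472]]
top cover_lip 0.62 [279.2, 133.0] [0.7432 0.3635 0.036 ]
top feeder_hinge 0.68 [287.1, 163.9] [0.6387 0.3393 0.036 ]
top driver 0.44 [359.3, 222.2] [0.4463 0.111  0.    ]
top phone 0.61 [428.6, 224.7] [ 0.4317 -0.1125  0.    ]
top ring_gauge 0.67 [372.9, 219.7] [0.4532 0.0666 0.    ]
top round_center 0.41 [317.1, 183.2] [0.5768 0.2442 0.012 ]
```

```bash
python3 - <<'E'
exec(open("c.py").read())
p=read_camera("wrist");g=cv2.cvtColor(p["color"],cv2.COLOR_RGB2GRAY)
m=(g<90).astype(np.uint8)
n,l,st,ce=cv2.connectedComponentsWithStats(m)
for name,(u,v) in dict(round=(403,82),stray=(255,40)).items():
    i=np.bincount(l[v-8:v+8,u-8:u+8][m[v-8:v+8,u-8:u+8]>0]).argmax();a=st[i];print(name,a,ce[i])
    for z in (.012,.02): print(tr(at_z(p,(a[0],a[1]),z))*1e3,tr(at_z(p,(a[0]+a[2],a[1]+a[3]),z))*1e3)
for k in ("round_center",):
    for r in find_in(p,k)[:2]: print(r)
E
```

```text
round [388  64  36  37 967] [405.485   81.9504]
[ 14.6183 -53.4881] [-19.637  -92.0788]
[ 13.6458 -51.8687] [-19.7517 -89.4931]
stray [ 213   18  104   51 1434] [258.1409  40.2092]
[ 53.8594 113.1163] [ 9.9111 15.7356]
[ 51.9042 110.5637] [ 9.0565 15.6215]
{'bbox': [387.4, 63.1, 424.6, 101.2], 'p': 0.81}
```

```bash
python3 -c "
from plant import finish_job;print(finish_job())"
```

```text
the job is handed in; nothing more can be done
None
```

I handed the job in at about 36 s of the 72 s allowed, and the hand-in gave no verdict. By the last camera readings:
- **Cover:** open, at about 2.4–2.5 rad.
- **Stray:** about 60 mm back in the hopper, moved before the round rotor.
- **Round rotor:** wholly in the outlet pocket.
- **Driver:** on the bench, clear of the tray.
- **Phone and ring gauge:** not touched.
- **Force:** while I was pushing the stray, the fingers wedged against it and the wrist force reached about 38 N. I backed off and re-aimed.
- **Not fully checked:** the round rotor's outline looks flat, but I could not confirm the stray's as cleanly because its shadow merged with it.

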